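# Stack two burner flange plates flat in a spring nest

## Task

Build the burner flange stack in the blue nest: lay the brown insulating plate in first and press it down until you feel it lie flat and firm on the nest's floor. Only then lay the aluminium plate on it and press that flat in the same way, firmly but without hammering, and leave the other things on the table alone.

Things in the scene. Friction and masses are not known exactly. Their poses are not given: they have to be found in the camera images.
- nest: Blue stacking nest, fixed: base 230 x 100 x 12 mm, origin under its centre (on the table), x along its length, z up. A plate goes in from above, centred on the origin, its length along x, either way round. In its middle lies a flat rigid aluminium floor block, 112 x 44 mm; its top has been set to some height between 14 and 22 mm above the table, which is not reported and must be felt.
- nest_mouth (a point): Centre of the nest's mouth, 62 mm above the table, axes as the nest. Four steel guide posts at x = +-44 mm (14 mm wide in x) flank a plate's long sides, inner faces 53.6 mm apart, flaring outward from 48 to 62 mm above the table. The middle 70 mm of each long side is open for fingers.
- pad_far_face (a point): Inner face of the orange sprung pad at the nest's +x end, 30 mm above the table; it slides outward along x, up to 12 mm. At rest the two pads' upright faces are 126 mm apart (a plate is 130) up to 48 mm above the table; above that they flare to about 138 mm apart at their tops, 66 mm up.
- pad_near_face (a point): The same at the -x end. A plate laid in hangs between the pads, its underside about 45 to 60 mm above the table, and stays about where it is pushed to, often tilted. The ends resist differently, about 3 to 12 N each (most in the flare), until the plate meets something rigid. Pressing one end may leave or lift the other.
- insulator: Brown insulating plate, loose, 130 x 50 x 8 mm (x, y, z), about 0.09 kg, origin at the centre of its underside, z up; a 22 mm hole in the middle, small bolt holes marked at the corners. Starts flat on the table. Goes in first.
- cover_plate: Light grey aluminium plate, loose, 130 x 50 x 8 mm (x, y, z), about 0.14 kg, origin at the centre of its underside, z up; a 22 mm hole in the middle. Starts flat on the table. Goes on top of the brown plate.
- tape_black: Roll of black tape, 72 x 72 x 19 mm, loose, lying on the table; bystander. Origin under its centre. A fixed black burner, up to 280 mm high, stands behind it between plates and nest, its tube reaching forward to about x = 0.47, y = -0.15 m: carry plates round its front or over it.
- pressure_gauge: Pressure gauge with a brass stem, 97 x 67 x 28 mm, loose bystander. Origin under its centre.
- phone: Black phone, 79 x 155 x 11 mm, loose bystander. Origin under its centre.

How it is judged:
On the way, in this order (a step that is already met when the one before it is completed fails the run):
1. The brown plate, with the aluminium plate not yet on it, is pressed on the nest's floor with more than 4 N while it lies flat (within 0.02 rad) (contact force between floor_block and insulator above 4 N and angle between insulator's own z axis and vertical below 0.02 rad and z of insulator in the frame of floor_block below 0.0015 m and horizontal distance between cover_plate and nest above 0.1 m), for 0.1 s.
2. The aluminium plate is pressed on the brown plate with more than 4 N while it lies flat (within 0.02 rad) (contact force between cover_plate and insulator above 4 N and angle between cover_plate's own z axis and vertical below 0.02 rad and z of cover_plate in the frame of insulator below 0.0095 m and horizontal distance between cover_plate and nest below 0.006 m), for 0.1 s.
At the end, for the whole second after the job is handed in: The brown plate lies on the nest's floor (within 1.5 mm) and the aluminium plate on the brown one (within 1.5 mm), both level within 0.02 rad and centred in the nest within 6 mm, at rest (angle between each of insulator, cover_plate's own z axis and vertical below 0.02 rad and z of insulator in the frame of floor_block between -0.0015 and 0.0015 m and z of cover_plate in the frame of insulator between 0.0065 and 0.0095 m and horizontal distance between each of insulator, cover_plate and nest below 0.006 m and linear speed of each of cover_plate, insulator below 0.01 m/s); the robot touches nothing.
It fails at once if the stack is hammered: more than 80 N on the nest's floor (contact force between floor_block and insulator above 80 N).
It fails at once if a bystander is moved by more than 30 mm (distance of any of tape_black, pressure_gauge, phone from where it was at the start of the episode above 0.03 m).
It also fails if it takes over 72 s, if anything falls off the work surface, if the arm or the gripper's body presses on something with over 40 N, if the wrist force passes 120 N, or if a joint passes its speed limit or range.

## Robot

A 6-joint arm with a two-finger parallel gripper is mounted at the origin on a cart in front of the work surface, level with it; the furniture and walls round the work are solid. World frame = base frame: x ahead of the robot, y to its left, z up, the work surface at z = 0. Lengths are in m, angles in rad, forces in N, time in s.
With the tool pointing down it reaches from about 0.425 to 0.95 m from the base axis. Payload 3.5 kg.
Tool frame: the origin (TCP) lies at the very end of the fingers, on their centre line; the grasp point (between the pads) lies 19 mm behind it; z points along the fingers, y is the line along which they close (so a half turn about z gives the same grasp; the last joint's range is limited). The gripper opens to 85 mm and grips with 20 to 120 N. Pads are 22 mm wide; open, the fingers measure 114 mm over their backs; the gripper's body (76 mm by 85 mm) begins 54 mm behind the grasp point. The pads swing forward as they close: fully open they stand 13 mm farther back than shut.
Start: joints at [1.051, 0.286, 1.577, -0, 1.279, -0.15], TCP at [0.244, 0.629, 0.201] pointing down, gripper open.
Joint ranges: [-2.77, 2.77], [-0.9, 2.22], [0.21, 2.48], [-1.53, 4.67], [0.24, 2.81], [-2.84, 2.84]. Speed limits (rad/s): [2.79, 2.79, 3.14, 3.14, 3.14, 3.14].

## Interface

Orientations are given as a unit quaternion [w, x, y, z].
In Python, from cell import read_state, grab_frame, hand_in gives the robot as it stands.
- The arm moves only by the tool drive_tool, never from a script. Its argument "steps" is a list of rows, each a list of 7 numbers: the shift along the world's x, y, z each as a share of 60 cm, from -1 to 1, then the turn, a rotation vector about the world's x, y, z each as a share of 360 degrees, from -1 to 1, then the opening, from -1 (shut) to 1 (fully open). A call has 1 to 10 rows; each row is the pose to reach, as a shift and turn from the pose commanded when the call began, turning the shorter way round; what a row does not reach only later rows make up. A row lasts 1/10 s, in which the tool goes at most 50 mm and 8.59 degrees, less where a joint would pass 70% of its speed; a pose out of reach is approached as far as the arm can. A call with a number of a shift or a turn outside -1 to 1 is refused whole. A call with a gripper value outside its range is refused whole. The fingers move at their own pace and stop on an object; the grip force is fixed at half the most. Time passes only in rows, so rows that repeat a pose let the fingers close. It gives the time, the measured TCP pose, the force, the opening and the grip force at its end, in the units of the state.
- read_state(): the state, without advancing time (a new reading comes with each control period).
- grab_frame(name): name is "side" or "top"; returns a dict with "frame" (384x512x3 uint8, red, green, blue), "vfov" (degrees; the focal length in pixels is half the picture's height over the tangent of half this angle, whatever the lens; pixels are square), "cx", "cy" (the principal point, pixels), "eye" and "orientation" of the camera in the world. Camera axes: x right, y down, z forward; pixel columns grow to the right and rows downward; lengths in m; the calibration is good to about 2 mm. A picture is of the moment at which its call begins. There is no depth.
- hand_in(): hands the job in; it is judged then, once.
The state is a dict: "clock": time; "q": joint angles; "joint_vel": joint speeds; "effort": joint torques, N m; "position": TCP position; "tool_rot": TCP orientation; "contact_force": force on the tool from outside, world axes, zero at the start; "torque": the same for the moment, N m; "opening": finger opening in m; "grip_force": force on a finger pad.
Only numpy, scipy, OpenCV 4.12 (cv2) and the standard library are available. Lean on these libraries where they do the work, as an engineer would, in place of code of your own. Each camera call takes 0.05 s, during which the arm holds its last target. There are 200 camera calls.

## Working session

There is one attempt and no reset: what is moved stays moved. The work goes in short steps, Python scripts to look and compute and a tool call to move; the robot and the scene stay as the last step left them, time stands still between calls to the robot, and variables do not carry over. Pictures are saved under pics/ and viewed, at most 10 in all, crops included, and the job is handed in when it is done.

Besides the shell and the picture viewer there is one more tool, called after "Call:" by a JSON object that holds its "name" and its "arguments". drive_tool: Moves the arm, as the interface text tells. Its arguments: {"type":"object","properties":{"steps":{"type":"array","items":{"type":"array","items":{"type":"number"}}}},"required":["steps"]}

```bash
mkdir -p pics
cat > h.py <<'E'
import numpy as np, cv2
from cell import read_state, grab_frame, hand_in
from scipy.spatial.transform import Rotation as R
def grab(n,fn=None):
    f=grab_frame(n)
    if fn: cv2.imwrite(fn,cv2.cvtColor(f["frame"],cv2.COLOR_RGB2BGR))
    return f
def cam(f):
    w,x,y,z=f["orientation"]; return R.from_quat([x,y,z,w]).as_matrix(), np.array(f["eye"]), 192/np.tan(np.radians(f["vfov"])/2)
def ray(f,u,v,z):
    M,e,fl=cam(f); d=M@np.array([(u-f["cx"])/fl,(v-f["cy"])/fl,1]); return e+d*(z-e[2])/d[2]
def proj(f,p):
    M,e,fl=cam(f); c=M.T@(np.array(p)-e); return c[0]/c[2]*fl+f["cx"],c[1]/c[2]*fl+f["cy"]
E
python3 - <<'E'
from h import *
for n in("top","side"):
    f=grab(n,f"pics/{n}0.png"); print(n,{k:f[k] for k in f if k!="frame"})
print(read_state())
E
```

```text
top {'vfov': 43.638888734609175, 'cx': 262.7521009687746, 'cy': 181.50212314709543, 'eye': array([ 0.3204841 , -0.0353107 ,  1.50087497]), 'orientation': array([ 0.06353043, -0.70192395,  0.70618504, -0.06759694])}
side {'vfov': 46.598724172871734, 'cx': 255.46902767834598, 'cy': 193.50342458786625, 'eye': array([0.10602003, 0.25250093, 1.12934514]), 'orientation': array([ 0.12594287, -0.48523792,  0.83977957, -0.2084534 ])}
{'clock': 0.1, 'q': array([ 1.05094647e+00,  2.87112076e-01,  1.57803739e+00, -2.98246771e-05,
        1.27859716e+00, -1.50025655e-01]), 'joint_vel': array([-0.00028981, -0.00160754, -0.00229927, -0.00028647, -0.00050786,
        0.00068059]), 'effort': array([ 6.44873398e-04, -4.07299626e+01, -2.93697667e+01, -1.80658799e-04,
        3.45050408e-03,  6.23988370e-06]), 'position': array([0.24364393, 0.62878546, 0.20005855]), 'tool_rot': array([-3.40533507e-04,  1.83855792e-01,  9.82952638e-01, -1.02182938e-03]), 'contact_force': array([0.7431698 , 0.04778238, 0.79411668]), 'torque': array([0.0353422 , 0.05559343, 0.02710762]), 'grip_force': 0.0, 'opening': 0.08558417292976812}
```

View pics/top0.png

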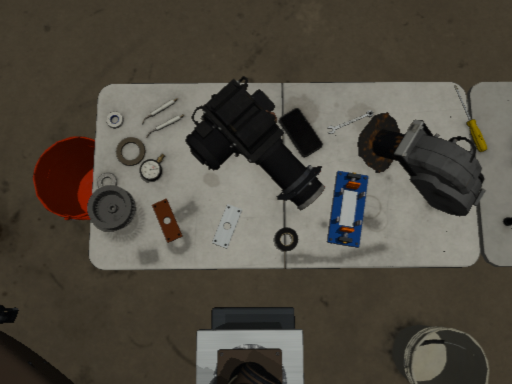

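View pics/side0.png

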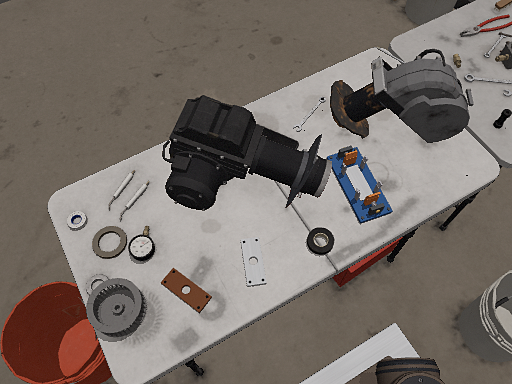

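The top view shows the brown plate at about (167,221), the aluminium plate at (228,227), the nest at (347,209), the tape at (286,239), and the burner tube tip near (308,190). The side view shows the same things: brown at (187,290), aluminium at (253,262), nest at (360,185).

```bash
cat > meas.py <<'E'
from h import *
def mask(f,kind):
    hsv=cv2.cvtColor(f["frame"],cv2.COLOR_RGB2HSV); H,S,V=[hsv[...,i].astype(int) for i in range(3)]
    m={"brown":(H<15)&(S>110)&(V>40)&(V<190),"blue":(H>100)&(H<125)&(S>120),"orange":(H<20)&(S>150)&(V>150),"grey":(V>218)&(S<40)}[kind]
    return m.astype(np.uint8)
def rect(f,kind,box,z):
    m=mask(f,kind); w=np.zeros_like(m); x0,y0,x1,y1=box; w[y0:y1,x0:x1]=m[y0:y1,x0:x1]
    c=max(cv2.findContours(w,cv2.RETR_EXTERNAL,cv2.CHAIN_APPROX_NONE)[0],key=cv2.contourArea)
    P=np.array([ray(f,u,v,z)[:2] for u,v in c[:,0]])*1000
    (cx,cy),(a,b),t=cv2.minAreaRect(P.astype(np.float32))
    if a<b: a,b,t=b,a,t+90
    return (round(cx,1),round(cy,1)),(round(a,1),round(b,1)),round((t+90)%180-90,1)
E
python3 - <<'E'
from meas import *
t=grab("top");s=grab("side")
for k,bt,bs,z in(("brown",(140,185,200,255),(145,255,230,325),.008),("grey",(200,190,250,260),(230,225,280,300),.008),("blue",(320,160,375,255),(325,140,400,230),.012)):
    for n,f,b in(("t",t,bt),("s",s,bs)): print(k,n,rect(f,k,b,z))
a=t["frame"][150:260,140:380];b=s["frame"][130:330,140:400]
u=lambda i,k:cv2.cvtColor(cv2.resize(i,None,fx=k,fy=k,interpolation=cv2.INTER_CUBIC),cv2.COLOR_RGB2BGR)
cv2.imwrite("pics/a.png",u(s["frame"][130:240,315:405],5)); print(t["frame"][227,215:242].tolist()[::3], t["frame"][227,195:215:5].tolist())
E
```

```text
brown t ((480.7, 255.7), (129.4, 49.1), 24.4)
brown s ((481.0, 256.1), (130.3, 49.8), 23.9)Traceback (most recent call last):
  File "<stdin>", line 4, in <module>
  File "meas.py", line 8, in rect
    c=max(cv2.findContours(w,cv2.RETR_EXTERNAL,cv2.CHAIN_APPROX_NONE)[0],key=cv2.contourArea)
ValueError: max() iterable argument is empty
```

Run:
```python
from meas import *
t=grab("top");s=grab("side")
for k,bt,bs,z in(("blue",(320,160,375,255),(325,140,400,230),.012),):
    for n,f,b in(("t",t,bt),("s",s,bs)): print(k,n,rect(f,k,b,z))
print(t["frame"][225,205:250:2].tolist()); print(s["frame"][255,230:280:2].tolist())
u=lambda i,k:cv2.cvtColor(cv2.resize(i,None,fx=k,fy=k,interpolation=cv2.INTER_CUBIC),cv2.COLOR_RGB2BGR)
cv2.imwrite("pics/a.png",u(s["frame"][130:240,315:405],5))
```

```text
blue t ((513.9, -310.0), (227.2, 98.3), -10.1)
blue s ((512.6, -308.4), (229.9, 100.3), -10.1)
[[140, 138, 128], [142, 140, 129], [144, 143, 133], [141, 140, 129], [143, 141, 130], [145, 144, 133], [142, 140, 131], [141, 144, 140], [152, 156, 153], [116, 119, 114], [148, 145, 135], [148, 146, 135], [144, 143, 133], [135, 139, 134], [151, 155, 152], [134, 137, 133], [146, 145, 134], [150, 148, 137], [150, 148, 137], [149, 147, 137], [146, 143, 132], [147, 144, 134], [148, 146, 136]]
[[182, 178, 175], [180, 175, 173], [184, 179, 176], [185, 180, 177], [184, 181, 177], [187, 182, 179], [98, 95, 91], [189, 189, 190], [190, 188, 190], [186, 185, 186], [194, 193, 194], [195, 193, 194], [194, 193, 194], [188, 188, 188], [187, 185, 186], [188, 186, 187], [185, 179, 175], [185, 180, 177], [188, 184, 180], [185, 181, 178], [185, 181, 178], [183, 178, 176], [185, 180, 177], [186, 182, 178], [181, 178, 174]]
```

View pics/a.png

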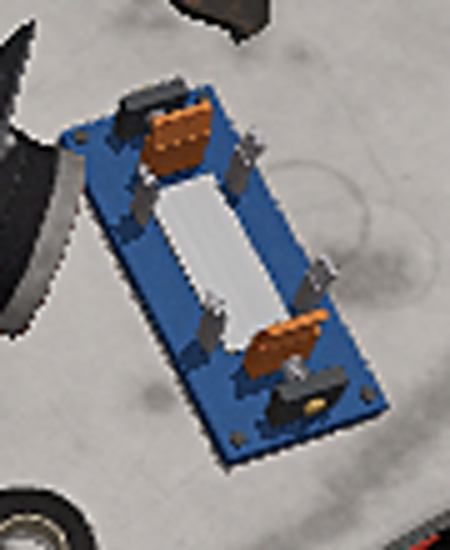

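The enlarged crop shows the nest with four grey posts, orange pads at both ends (near the top and bottom of the crop), and the pale floor block in the middle.

```bash
sed -i 's/"grey":.*}\[kind\]/"grey":cv2.morphologyEx(((f["frame"][...,0].astype(int)-f["frame"][...,2]<6)\&(V>115)).astype(np.uint8),cv2.MORPH_CLOSE,np.ones((3,3)))}[kind]/' meas.py
python3 - <<'E'
from meas import *
t=grab("top");s=grab("side")
for n,f,b in(("t",t,(205,198,250,255)),("s",s,(236,230,272,292))): print(n,rect(f,"grey",b,.008))
E
```

```text
t ((461.9, 68.2), (129.8, 51.3), -21.1)
s ((462.8, 67.9), (130.9, 51.4), -21.3)
```

Call:
{"name": "drive_tool", "arguments": {"steps": [[0.395,-0.622,0,0,0,0.126,0.65],[0.395,-0.622,0,0,0,0.126,0.65],[0.395,-0.622,0,0,0,0.126,0.65],[0.395,-0.622,0,0,0,0.126,0.65],[0.395,-0.622,0,0,0,0.126,0.65],[0.395,-0.622,0,0,0,0.126,0.65],[0.395,-0.622,0,0,0,0.126,0.65],[0.395,-0.622,0,0,0,0.126,0.65],[0.395,-0.622,0,0,0,0.126,0.65],[0.395,-0.622,-0.05,0,0,0.126,0.65]]}}

```text
clock: 1.4
position: [0.4873, 0.2527, 0.1764]
tool_rot: [0.006, -0.206, 0.978, -0.0]
contact_force: [0.0, 0.4, 1.3]
opening: 0.0702
grip_force: 0.0
```

Call:
{"name": "drive_tool", "arguments": {"steps": [[0,0,-0.08,0,0,0,0.65],[0,0,-0.16,0,0,0,0.65],[0,0,-0.24,0,0,0,0.65],[0,0,-0.25,0,0,0,0.65],[0,0,-0.25,0,0,0,0.65],[0,0,-0.25,0,0,0,0.65]]}}

```text
clock: 2.0
position: [0.4832, 0.257, 0.0242]
tool_rot: [0.002, -0.209, 0.978, 0.0]
contact_force: [0.2, 0.2, 1.4]
opening: 0.0703
grip_force: 0.0
```

```bash
cat > st.py <<'E'
from h import *
s=read_state(); w,x,y,z=s["tool_rot"]; M=R.from_quat([x,y,z,w]).as_matrix()
print(s["clock"],(s["position"]*1000).round(1),"closeYaw",np.degrees(np.arctan2(M[1,1],M[0,1])).round(2),"z",M[:,2].round(4),"F",s["contact_force"].round(1),"T",s["torque"].round(2),"op",s["opening"].round(4),"g",round(float(s["grip_force"]),1),"q",np.round(s["q"],2))
E
python3 st.py
```

```text
Traceback (most recent call last):
  File "st.py", line 3, in <module>
    print(s["clock"],(s["position"]*1000).round(1),"closeYaw",np.degrees(np.arctan2(M[1,1],M[0,1])).round(2),"z",M[:,2].round(4),"F",s["contact_force"].round(1),"T",s["torque"].round(2),"op",s["opening"].round(4),"g",round(float(s["grip_force"]),1),"q",np.round(s["q"],2))
                                                                                                                                                                                               ^^^^^^^^^^^^^^^^^^
AttributeError: 'float' object has no attribute 'round'
```

Call:
{"name": "drive_tool", "arguments": {"steps": [[-0.002,-0.001,-0.03,0,0,0,0.65],[-0.002,-0.001,-0.043,0,0,0,0.65],[-0.002,-0.001,-0.043,0,0,0,0.65],[-0.002,-0.001,-0.043,0,0,0,0.65]]}}

```text
clock: 2.4
position: [0.4808, 0.256, -0.003]
tool_rot: [0.001, -0.209, 0.978, 0.0]
contact_force: [-0.2, -0.1, 0.9]
opening: 0.0702
grip_force: 0.0
```

```bash
sed -i 's/s\["opening"\].round(4)/round(s["opening"],4)/' st.py; python3 st.py
python3 - <<'E'
from meas import *
t=grab("top");s=grab("side","pics/g1.png")
print(rect(s,"brown",(145,255,230,325),.008))
E
```

```text
2.4 [480.8 256.   -3. ] closeYaw 114.18 z [ 2.3e-03  7.0e-04 -1.0e+00] F [-0.2 -0.1  0.9] T [-0.04 -0.03 -0.02] op 0.0702 g 0.0 q [ 0.3   0.27  2.02 -0.    0.85 -1.69]
((443.7, 264.5), (61.3, 8.7), 17.0)
```

Call:
{"name": "drive_tool", "arguments": {"steps": [[0,0,0,0,0,0,-0.2],[0,0,0,0,0,0,-0.2],[0,0,0,0,0,0,-0.2],[0,0,0,0,0,0,-0.2],[0,0,0,0,0,0,-0.2],[0,0,0.02,0,0,0,-0.2],[0,0,0.05,0,0,0,-0.2],[0,0,0.05,0,0,0,-0.2]]}}

```text
clock: 3.3
position: [0.4822, 0.2564, 0.0287]
tool_rot: [0.003, -0.209, 0.978, 0.0]
contact_force: [0.3, -0.8, 0.5]
opening: 0.0343
grip_force: 0.0
```

```bash
python3 st.py
python3 - <<'E'
from meas import *
s=grab("side"); t=grab("top")
u=lambda i,k:cv2.cvtColor(cv2.resize(i,None,fx=k,fy=k,interpolation=cv2.INTER_CUBIC),cv2.COLOR_RGB2BGR)
cv2.imwrite("pics/g2.png",u(s["frame"][200:340,120:270],4))
E
```

```text
3.3 [482.2 256.4  28.7] closeYaw 114.18 z [ 0.0058  0.0018 -1.    ] F [ 0.3 -0.8  0.5] T [-0.01 -0.06 -0.05] op 0.0343 g 0.0 q [ 0.3   0.21  2.01  0.    0.91 -1.69]
```

View pics/g2.png

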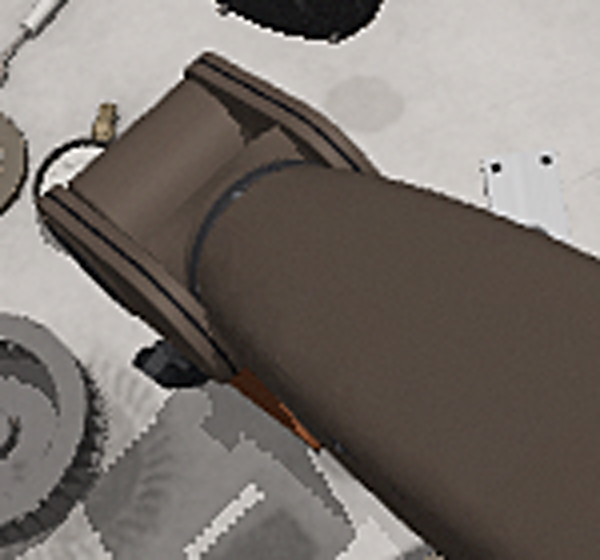

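The gripper missed: it closed to 34 mm with no force. A strip of the brown plate still shows at crop (275,405), full-picture pixel about (189,301). I'll check whether that strip matches the plate's original pose.

Run:
```python
from meas import *
s=grab("side"); t=grab("top")
for f,b in((s,(145,255,230,325)),(t,(140,185,200,255))):
    m=mask(f,"brown"); x0,y0,x1,y1=b; w=np.zeros_like(m); w[y0:y1,x0:x1]=m[y0:y1,x0:x1]
    n,l,st,_=cv2.connectedComponentsWithStats(w)
    for i in range(1,n):
        if st[i,4]<8: continue
        v,u=np.nonzero(l==i); P=np.array([ray(f,a,c,.008)[:2] for a,c in zip(u,v)])*1000-[481,256]
        a=np.radians(24.1); L=P@np.array([[np.cos(a),-np.sin(a)],[np.sin(a),np.cos(a)]]); print(st[i],"len",L[:,0].min().round(1),L[:,0].max().round(1),"wid",L[:,1].min().round(1),L[:,1].max().round(1))
```

```text
[178 292  22  20 103] len -63.3 5.9 wid 10.9 25.2
[172 222  10  18 103] len -65.3 -15.9 wid -24.5 1.5
```

Call:
{"name": "drive_tool", "arguments": {"steps": [[0,0,0,0,0,0,0.42],[0,0,0,0,0,0,0.42],[-0.002,0,-0.03,0,0,0,0.42],[-0.002,0,-0.05,0,0,0,0.42],[-0.002,0,-0.055,0,0,0,0.42],[-0.002,0,-0.055,0,0,0,0.42]]}}

```text
clock: 4.1
position: [0.4777, 0.2553, -0.0085]
tool_rot: [-0.001, -0.209, 0.978, -0.0]
contact_force: [0.2, -0.1, 0.4]
opening: 0.0607
grip_force: 0.0
```

Call:
{"name": "drive_tool", "arguments": {"steps": [[0,0,-0.004,0,0,0,0.42],[0,0,-0.005,0,0,0,0.42]]}}

```text
clock: 4.3
position: [0.4789, 0.2557, -0.0101]
tool_rot: [0.0, -0.209, 0.978, 0.0]
contact_force: [-0.9, 0.1, -0.0]
opening: 0.0605
grip_force: 0.0
```

Call:
{"name": "drive_tool", "arguments": {"steps": [[0,0,-0.004,0,0,0,0.42],[0,0,-0.005,0,0,0,0.42]]}}

```text
clock: 4.5
position: [0.4786, 0.2556, -0.0134]
tool_rot: [0.0, -0.209, 0.978, 0.0]
contact_force: [-0.4, -0.7, 0.2]
opening: 0.0606
grip_force: 0.0
```

Call:
{"name": "drive_tool", "arguments": {"steps": [[0.002,0,0,0,0,0,-0.1],[0.002,0,0,0,0,0,-0.1],[0.002,0,0,0,0,0,-0.1]]}}

```text
clock: 4.8
position: [0.4798, 0.2556, -0.0134]
tool_rot: [0.0, -0.209, 0.978, 0.0]
contact_force: [0.3, -0.5, 0.2]
opening: 0.0389
grip_force: 0.0
```

```bash
python3 st.py
python3 - <<'E'
from meas import *
s=grab("side")
for z in(0.0,):
    print("proj tcp", proj(s,read_state()["position"]))
u=lambda i,k:cv2.cvtColor(cv2.resize(i,None,fx=k,fy=k,interpolation=cv2.INTER_CUBIC),cv2.COLOR_RGB2BGR)
cv2.imwrite("pics/g3.png",u(s["frame"][200:340,120:270],4))
E
```

```text
4.8 [479.8 255.6 -13.4] closeYaw 114.17 z [ 2.e-04  1.e-04 -1.e+00] F [ 0.3 -0.5  0.2] T [ 0.01 -0.02 -0.02] op 0.0389 g 0.0 q [ 0.3   0.28  2.02 -0.    0.83 -1.69]
proj tcp (np.float64(187.10405405571066), np.float64(291.8274319044799))
```

View pics/g3.png

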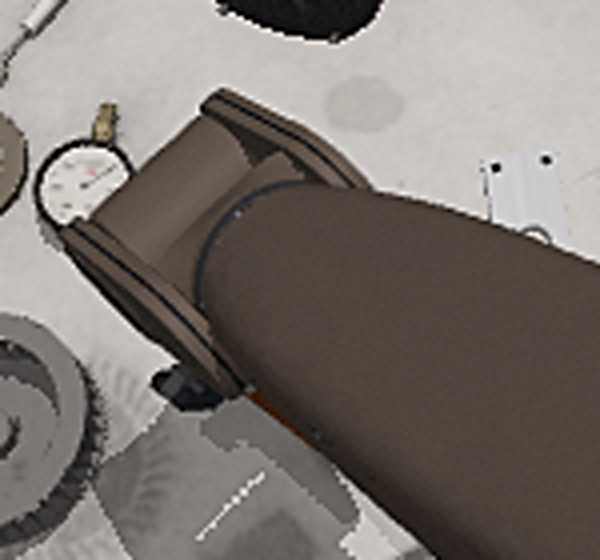

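The arm hides the fingers in this view, and no contact is felt at TCP z = -13 mm. So the true fingertip height isn't what I assumed, and I'll find the plate's top by touch.

Call:
{"name": "drive_tool", "arguments": {"steps": [[0,0,-0.003,0,0,0,-0.1],[0,0,-0.005,0,0,0,-0.1],[0,0,-0.005,0,0,0,-0.1]]}}

```text
clock: 5.15
position: [0.4795, 0.2555, -0.0168]
tool_rot: [-0.0, -0.209, 0.978, -0.0]
contact_force: [0.0, -0.5, -0.7]
opening: 0.0381
grip_force: 0.0
```

Call:
{"name": "drive_tool", "arguments": {"steps": [[0,0,-0.003,0,0,0,-0.1],[0,0,-0.005,0,0,0,-0.1],[0,0,-0.005,0,0,0,-0.1]]}}

```text
clock: 5.45
position: [0.4795, 0.2555, -0.0198]
tool_rot: [-0.0, -0.209, 0.978, -0.0]
contact_force: [0.0, -0.3, 0.3]
opening: 0.0381
grip_force: 0.0
```

Call:
{"name": "drive_tool", "arguments": {"steps": [[0,0,-0.003,0,0,0,-0.1],[0,0,-0.005,0,0,0,-0.1],[0,0,-0.005,0,0,0,-0.1]]}}

```text
clock: 5.75
position: [0.4795, 0.2555, -0.0227]
tool_rot: [-0.0, -0.209, 0.978, -0.0]
contact_force: [-0.1, 0.2, 0.3]
opening: 0.0388
grip_force: 0.0
```

Call:
{"name": "drive_tool", "arguments": {"steps": [[0,0,-0.003,0,0,0,-0.1],[0,0,-0.006,0,0,0,-0.1],[0,0,-0.006,0,0,0,-0.1]]}}

```text
clock: 6.05
position: [0.4799, 0.2556, -0.0233]
tool_rot: [-0.001, -0.21, 0.978, -0.0]
contact_force: [-7.4, -2.8, 17.2]
opening: 0.0385
grip_force: 8.6
```

```bash
python3 st.py
python3 - <<'E'
from meas import *
t=grab("top"); print("proj tcp", proj(t,read_state()["position"]))
i=t["frame"][130:260,90:240]
cv2.imwrite("pics/g4.png",cv2.cvtColor(cv2.resize(i,None,fx=4,fy=4,interpolation=cv2.INTER_CUBIC),cv2.COLOR_RGB2BGR))
E
```

```text
6.05 [479.9 255.6 -23.3] closeYaw 114.2 z [-0.0023 -0.001  -1.    ] F [-7.4 -2.8 17.2] T [-0.52  1.23 -0.05] op 0.0385 g 8.6 q [ 0.3   0.3   2.02 -0.    0.82 -1.69]
proj tcp (np.float64(168.49478188741216), np.float64(221.24230580526876))
```

View pics/g4.png

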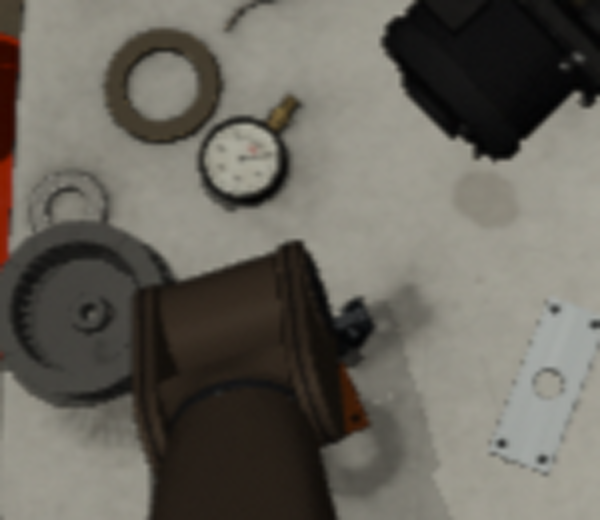

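The top view shows the plate corner still in place at crop (355,400). The touch came at TCP z ≈ -23 mm on the 8 mm plate, so the real fingertips sit about 31 mm above the reported TCP. I'll reopen and go deeper.

Call:
{"name": "drive_tool", "arguments": {"steps": [[0.001,0,0.03,0,0,0,0.42],[0.001,0,0.03,0,0,0,0.42],[0.001,0,0.03,0,0,0,0.42],[0.001,0,0.0,0,0,0,0.42],[0.001,0,-0.004,0,0,0,0.42],[0.001,0,-0.004,0,0,0,0.42]]}}

```text
clock: 6.7
position: [0.4789, 0.2551, -0.03]
tool_rot: [-0.002, -0.209, 0.978, -0.0]
contact_force: [-0.6, -0.3, -0.2]
opening: 0.0608
grip_force: 0.0
```

Call:
{"name": "drive_tool", "arguments": {"steps": [[0,0,-0.003,0,0,0,0.42],[0,0,-0.006,0,0,0,0.42],[0,0,-0.006,0,0,0,0.42]]}}

```text
clock: 7.0
position: [0.4804, 0.2556, -0.032]
tool_rot: [0.0, -0.209, 0.978, 0.0]
contact_force: [-0.2, 0.1, 0.3]
opening: 0.0603
grip_force: 0.0
```

Call:
{"name": "drive_tool", "arguments": {"steps": [[0,0,0,0,0,0,-0.1],[0,0,0,0,0,0,-0.1],[0,0,0,0,0,0,-0.1],[0,0,0,0,0,0,-0.1]]}}

```text
clock: 7.4
position: [0.481, 0.2558, -0.0313]
tool_rot: [0.001, -0.209, 0.978, 0.0]
contact_force: [-0.5, -0.4, 5.0]
opening: 0.0479
grip_force: 62.2
```

Call:
{"name": "drive_tool", "arguments": {"steps": [[0,0,0.05,0,0,0,-0.1],[0,0,0.12,0,0,0,-0.1],[0,0,0.19,0,0,0,-0.1],[0,0,0.26,0,0,0,-0.1],[0,0,0.33,0,0,0,-0.1],[0,0,0.4,0,0,0,-0.1],[0,0,0.47,0,0,0,-0.1],[0,0,0.54,0,0,0,-0.1],[0,0,0.56,0,0,0,-0.1],[0,0,0.56,0,0,0,-0.1]]}}

```text
clock: 8.4
position: [0.4811, 0.2559, 0.3059]
tool_rot: [0.002, -0.209, 0.978, 0.0]
contact_force: [-0.2, -0.5, -1.3]
opening: 0.0479
grip_force: 62.3
```

```bash
python3 st.py
python3 - <<'E'
from meas import *
s=grab("side"); t=grab("top"); print(mask(s,"brown").sum())
for n,f in(("s",s),("t",t)):cv2.imwrite(f"pics/l{n}.png",cv2.cvtColor(f["frame"],cv2.COLOR_RGB2BGR))
E
```

```text
8.4 [481.1 255.9 305.9] closeYaw 114.17 z [ 0.004   0.0013 -1.    ] F [-0.2 -0.5 -1.3] T [ 0.01 -0.06 -0.03] op 0.0479 g 62.3 q [ 0.3  -0.07  1.77  0.    1.43 -1.69]
9010
```

View pics/ls.png

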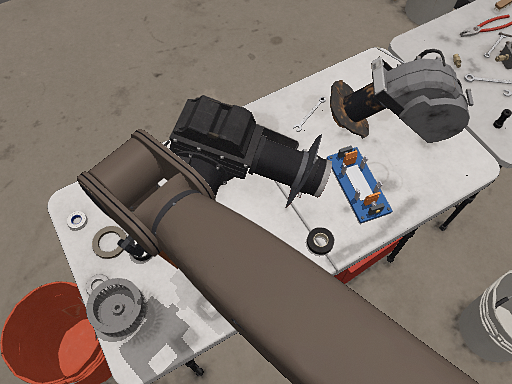

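The side view shows the plate's old spot (187,290) empty, though the arm covers part of it. The force confirms the load, so the plate is held. Now carry it over the burner.

Call:
{"name": "drive_tool", "arguments": {"steps": [[0.005,-0.08,0,0,0,-0.01,-0.1],[0.01,-0.16,0,0,0,-0.02,-0.1],[0.015,-0.24,0,0,0,-0.03,-0.1],[0.02,-0.32,0,0,0,-0.04,-0.1],[0.025,-0.4,0,0,0,-0.05,-0.1],[0.03,-0.48,0,0,0,-0.06,-0.1],[0.035,-0.56,0,0,0,-0.07,-0.1],[0.04,-0.64,0,0,0,-0.08,-0.1],[0.045,-0.72,0,0,0,-0.09,-0.1],[0.05,-0.8,0,0,0,-0.095,-0.1]]}}

```text
clock: 9.5
position: [0.5089, -0.2257, 0.2999]
tool_rot: [-0.003, 0.088, 0.996, 0.002]
contact_force: [1.1, 0.5, -0.8]
opening: 0.0479
grip_force: 62.3
```

Call:
{"name": "drive_tool", "arguments": {"steps": [[0.003,-0.08,0,0,0,0,-0.1],[0.003,-0.142,0,0,0,0,-0.1],[0.003,-0.142,0,0,0,0,-0.1],[0.003,-0.142,-0.07,0,0,0,-0.1],[0.003,-0.142,-0.14,0,0,0,-0.1],[0.003,-0.142,-0.2,0,0,0,-0.1],[0.003,-0.142,-0.2,0,0,0,-0.1],[0.003,-0.142,-0.2,0,0,0,-0.1]]}}

```text
clock: 10.3
position: [0.5114, -0.3083, 0.1822]
tool_rot: [-0.002, 0.087, 0.996, 0.001]
contact_force: [-0.0, -0.3, 0.3]
opening: 0.0481
grip_force: 62.3
```

```bash
python3 st.py
python3 - <<'E'
from meas import *
s=grab("side"); t=grab("top")
u=lambda i,k:cv2.cvtColor(cv2.resize(i,None,fx=k,fy=k,interpolation=cv2.INTER_CUBIC),cv2.COLOR_RGB2BGR)
cv2.imwrite("pics/n1.png",np.hstack([u(s["frame"][90:240,300:430],3),u(t["frame"][150:300,280:410],3)]))
E
```

```text
10.3 [ 511.4 -308.3  182.2] closeYaw 80.01 z [-0.0031  0.0029 -1.    ] F [-0.  -0.3  0.3] T [-0.03 -0.06  0.02] op 0.0481 g 62.3 q [-0.71  0.14  1.79  0.    1.22 -2.11]
```

View pics/n1.png

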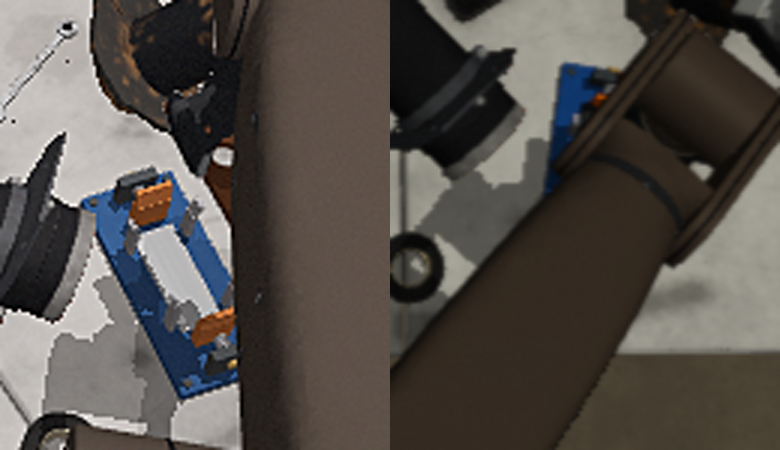

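The plate is in the gripper: its edge shows in the side crop at (220,190), beside the nest as seen past the arm. The nest itself is undisturbed.

Call:
{"name": "drive_tool", "arguments": {"steps": [[0.001,0,-0.06,0,0,0,-0.1],[0.001,0,-0.12,0,0,0,-0.1],[0.001,0,-0.18,0,0,0,-0.1],[0.001,0,-0.22,0,0,0,-0.1],[0.001,0,-0.23,0,0,0,-0.1],[0.001,0,-0.23,0,0,0,-0.1],[0.001,0,-0.23,0,0,0,-0.1]]}}

```text
clock: 11.1
position: [0.5145, -0.3111, 0.0489]
tool_rot: [0.002, 0.087, 0.996, -0.001]
contact_force: [0.7, -0.2, -0.3]
opening: 0.0476
grip_force: 62.3
```

```bash
python3 st.py
```

```text
11.1 [ 514.5 -311.1   48.9] closeYaw 79.98 z [ 0.0038 -0.0033 -1.    ] F [ 0.7 -0.2 -0.3] T [-0.01  0.06  0.03] op 0.0476 g 62.3 q [-0.71  0.29  1.87  0.    0.97 -2.11]
```

Call:
{"name": "drive_tool", "arguments": {"steps": [[0,0,-0.01,0,0,0,-0.1],[0,0,-0.013,0,0,0,-0.1],[0,0,-0.013,0,0,0,-0.1],[0,0,-0.013,0,0,0,-0.1]]}}

```text
clock: 11.5
position: [0.5128, -0.3097, 0.0383]
tool_rot: [0.0, 0.087, 0.996, -0.0]
contact_force: [0.2, 0.8, -0.5]
opening: 0.0483
grip_force: 62.3
```

```bash
python3 st.py
```

```text
11.5 [ 512.8 -309.7   38.3] closeYaw 79.97 z [ 2.e-04 -1.e-04 -1.e+00] F [ 0.2  0.8 -0.5] T [-0.02 -0.01  0.  ] op 0.0483 g 62.3 q [-0.71  0.31  1.88  0.    0.96 -2.11]
```

Call:
{"name": "drive_tool", "arguments": {"steps": [[0,0,-0.005,0,0,0,-0.1],[0,0,-0.01,0,0,0,-0.1],[0,0,-0.014,0,0,0,-0.1],[0,0,-0.014,0,0,0,-0.1]]}}

```text
clock: 11.9
position: [0.5123, -0.3093, 0.029]
tool_rot: [-0.001, 0.087, 0.996, 0.0]
contact_force: [-0.1, -0.1, -0.4]
opening: 0.0482
grip_force: 62.3
```

Call:
{"name": "drive_tool", "arguments": {"steps": [[0,0,-0.005,0,0,0,-0.1],[0,0,-0.009,0,0,0,-0.1],[0,0,-0.009,0,0,0,-0.1]]}}

```text
clock: 12.2
position: [0.5126, -0.3095, 0.0239]
tool_rot: [-0.0, 0.087, 0.996, 0.0]
contact_force: [0.3, -0.1, -0.5]
opening: 0.0482
grip_force: 62.3
```

```bash
python3 st.py
```

```text
12.2 [ 512.6 -309.5   23.9] closeYaw 79.97 z [-4.e-04  3.e-04 -1.e+00] F [ 0.3 -0.1 -0.5] T [ 0.05  0.04 -0.05] op 0.0482 g 62.3 q [-0.71  0.33  1.88 -0.    0.94 -2.11]
```

Call:
{"name": "drive_tool", "arguments": {"steps": [[0,0,-0.005,0,0,0,-0.1],[0,0,-0.01,0,0,0,-0.1],[0,0,-0.01,0,0,0,-0.1]]}}

```text
clock: 12.5
position: [0.5138, -0.3104, 0.0198]
tool_rot: [0.001, 0.087, 0.996, -0.001]
contact_force: [-0.6, 0.5, 3.7]
opening: 0.0479
grip_force: 62.8
```

Call:
{"name": "drive_tool", "arguments": {"steps": [[0,0,-0.005,0,0,0,-0.1],[0,0,-0.01,0,0,0,-0.1],[0,0,-0.01,0,0,0,-0.1]]}}

```text
clock: 12.8
position: [0.5145, -0.3111, 0.0146]
tool_rot: [0.002, 0.087, 0.996, -0.001]
contact_force: [-0.4, -0.6, 6.3]
opening: 0.0482
grip_force: 63.1
```

```bash
python3 st.py
```

```text
12.8 [ 514.5 -311.1   14.6] closeYaw 79.97 z [ 0.0039 -0.0032 -1.    ] F [-0.4 -0.6  6.3] T [ 0.02 -0.15 -0.01] op 0.0482 g 63.1 q [-0.71  0.34  1.88  0.    0.91 -2.11]
```

Call:
{"name": "drive_tool", "arguments": {"steps": [[0,0,-0.005,0,0,0,-0.1],[0,0,-0.01,0,0,0,-0.1],[0,0,-0.015,0,0,0,-0.1],[0,0,-0.015,0,0,0,-0.1]]}}

```text
clock: 13.2
position: [0.5139, -0.311, 0.005]
tool_rot: [0.001, 0.087, 0.996, -0.001]
contact_force: [-0.5, -0.8, 4.8]
opening: 0.048
grip_force: 62.9
```

Call:
{"name": "drive_tool", "arguments": {"steps": [[0,0,-0.005,0,0,0,-0.1],[0,0,-0.01,0,0,0,-0.1],[0,0,-0.012,0,0,0,-0.1],[0,0,-0.012,0,0,0,-0.1]]}}

```text
clock: 13.6
position: [0.514, -0.311, -0.0021]
tool_rot: [0.001, 0.087, 0.996, -0.001]
contact_force: [0.1, 0.5, 5.9]
opening: 0.0482
grip_force: 63.0
```

```bash
python3 st.py
```

```text
13.6 [ 514.  -311.    -2.1] closeYaw 79.98 z [ 0.0027 -0.0027 -1.    ] F [0.1 0.5 5.9] T [-0.1   0.05  0.03] op 0.0482 g 63.0 q [-0.71  0.37  1.88 -0.    0.89 -2.11]
```

Call:
{"name": "drive_tool", "arguments": {"steps": [[0,0.001,-0.004,0,0,0,-0.1],[0,0.001,-0.007,0,0,0,-0.1],[0,0.001,-0.007,0,0,0,-0.1]]}}

```text
clock: 13.9
position: [0.5141, -0.3106, -0.0062]
tool_rot: [0.002, 0.087, 0.996, -0.001]
contact_force: [-0.9, -0.8, 5.4]
opening: 0.0481
grip_force: 63.0
```

Call:
{"name": "drive_tool", "arguments": {"steps": [[0,0,-0.003,0,0,0,-0.1],[0,0,-0.005,0,0,0,-0.1],[0,0,-0.005,0,0,0,-0.1]]}}

```text
clock: 14.2
position: [0.5142, -0.3106, -0.0091]
tool_rot: [0.002, 0.087, 0.996, -0.001]
contact_force: [-0.0, -0.8, 5.2]
opening: 0.0479
grip_force: 63.0
```

Call:
{"name": "drive_tool", "arguments": {"steps": [[0,0,-0.003,0,0,0,-0.1],[0,0,-0.005,0,0,0,-0.1],[0,0,-0.005,0,0,0,-0.1]]}}

```text
clock: 14.5
position: [0.5142, -0.3105, -0.0121]
tool_rot: [0.002, 0.087, 0.996, -0.001]
contact_force: [-0.1, -0.7, 5.9]
opening: 0.0481
grip_force: 63.0
```

Call:
{"name": "drive_tool", "arguments": {"steps": [[0,0,-0.003,0,0,0,-0.1],[0,0,-0.004,0,0,0,-0.1],[0,0,-0.004,0,0,0,-0.1]]}}

```text
clock: 14.8
position: [0.5142, -0.3105, -0.0145]
tool_rot: [0.002, 0.087, 0.996, -0.001]
contact_force: [0.1, -0.3, 5.6]
opening: 0.048
grip_force: 63.0
```

Call:
{"name": "drive_tool", "arguments": {"steps": [[0,0,-0.002,0,0,0,-0.1],[0,0,-0.003,0,0,0,-0.1],[0,0,-0.003,0,0,0,-0.1]]}}

```text
clock: 15.1
position: [0.5142, -0.3105, -0.0163]
tool_rot: [0.002, 0.087, 0.996, -0.001]
contact_force: [-0.3, -0.2, 6.6]
opening: 0.0482
grip_force: 63.1
```

```bash
python3 st.py
```

```text
15.1 [ 514.2 -310.5  -16.3] closeYaw 79.98 z [ 0.0029 -0.0029 -1.    ] F [-0.3 -0.2  6.6] T [ 0.02  0.1  -0.  ] op 0.0482 g 63.1 q [-0.71  0.39  1.89 -0.    0.86 -2.11]
```

Call:
{"name": "drive_tool", "arguments": {"steps": [[0,0,-0.002,0,0,0,-0.1],[0,0,-0.003,0,0,0,-0.1],[0,0,-0.003,0,0,0,-0.1]]}}

```text
clock: 15.4
position: [0.5143, -0.3105, -0.0166]
tool_rot: [0.001, 0.087, 0.996, -0.001]
contact_force: [-3.3, 0.6, 13.0]
opening: 0.0481
grip_force: 63.8
```

Call:
{"name": "drive_tool", "arguments": {"steps": [[0,0,-0.002,0,0,0,-0.1],[0,0,-0.003,0,0,0,-0.1],[0,0,-0.003,0,0,0,-0.1]]}}

```text
clock: 15.7
position: [0.5142, -0.3105, -0.0167]
tool_rot: [0.001, 0.087, 0.996, -0.001]
contact_force: [-6.9, 5.9, 22.3]
opening: 0.0479
grip_force: 64.7
```

```bash
python3 st.py
```

```text
15.7 [ 514.2 -310.5  -16.7] closeYaw 79.99 z [ 0.001  -0.0015 -1.    ] F [-6.9  5.9 22.3] T [ 0.89  1.11 -0.03] op 0.0479 g 64.7 q [-0.71  0.39  1.88 -0.    0.86 -2.11]
```

Rigid contact at TCP -16.6 mm puts the plate's underside at about 14.7 mm. That fits the 14–22 mm floor range. Now release, turn 90° and press with the fingertips straddling the plate's length, to confirm it lies flat.

Call:
{"name": "drive_tool", "arguments": {"steps": [[-0.001,0.001,0.004,0,0,0,-0.1],[-0.001,0.001,0.005,0,0,0,0.5],[-0.001,0.001,0.005,0,0,0,0.5],[-0.001,0.001,0.005,0,0,0,0.5],[-0.001,0.001,0.05,0,0,0,0.5],[-0.001,0.001,0.1,0,0,0,0.5],[-0.001,0.001,0.15,0,0,0,0.5],[-0.001,0.001,0.15,0,0,0,0.5]]}}

```text
clock: 16.5
position: [0.5148, -0.3105, 0.0727]
tool_rot: [0.003, 0.087, 0.996, -0.002]
contact_force: [-0.6, -1.2, 0.9]
opening: 0.064
grip_force: 0.0
```

Call:
{"name": "drive_tool", "arguments": {"steps": [[0,0,0,0,0,-0.25,0.2],[0,0,0,0,0,-0.25,0.2],[0,0,0,0,0,-0.25,0.2],[0,0,0,0,0,-0.25,0.2],[0,0,0,0,0,-0.25,0.2],[0,0,0,0,0,-0.25,0.2],[0,0,0,0,0,-0.25,0.2],[0,0,0,0,0,-0.25,0.2],[0,0,0,0,0,-0.25,0.2],[0,0,0,0,0,-0.25,0.2]]}}

```text
clock: 17.5
position: [0.5113, -0.3076, 0.0662]
tool_rot: [-0.002, 0.745, 0.667, -0.0]
contact_force: [0.1, 0.7, -0.4]
opening: 0.0512
grip_force: 0.0
```

Call:
{"name": "drive_tool", "arguments": {"steps": [[0,0,0,0,0,-0.011,0.2],[0,0,0,0,0,-0.011,0.2],[0,0,0,0,0,-0.011,0.2]]}}

```text
clock: 17.8
position: [0.5115, -0.3079, 0.0669]
tool_rot: [-0.001, 0.765, 0.644, -0.0]
contact_force: [0.0, 0.3, 0.5]
opening: 0.0513
grip_force: 0.0
```

```bash
python3 st.py
```

```text
17.8 [ 511.5 -307.9   66.9] closeYaw -9.84 z [-0.0016  0.0014 -1.    ] F [0.  0.3 0.5] T [-0.01 -0.01  0.  ] op 0.0513 g 0.0 q [-0.71  0.26  1.87  0.    1.01 -0.54]
```

Call:
{"name": "drive_tool", "arguments": {"steps": [[0.002,-0.002,-0.04,0,0,0,0.2],[0.002,-0.002,-0.07,0,0,0,0.2],[0.002,-0.002,-0.095,0,0,0,0.2],[0.002,-0.002,-0.105,0,0,0,0.2],[0.002,-0.002,-0.105,0,0,0,0.2]]}}

```text
clock: 18.3
position: [0.5126, -0.309, 0.0038]
tool_rot: [-0.001, 0.766, 0.643, -0.0]
contact_force: [-0.5, -0.6, -0.2]
opening: 0.0512
grip_force: 0.0
```

Call:
{"name": "drive_tool", "arguments": {"steps": [[0,0,-0.003,0,0,0,0.2],[0,0,-0.006,0,0,0,0.2],[0,0,-0.006,0,0,0,0.2]]}}

```text
clock: 18.6
position: [0.5137, -0.3099, 0.0021]
tool_rot: [0.001, 0.766, 0.643, 0.0]
contact_force: [0.1, -0.2, 0.6]
opening: 0.0512
grip_force: 0.0
```

```bash
python3 st.py
```

```text
18.6 [ 513.7 -309.9    2.1] closeYaw -9.92 z [ 8.e-04 -7.e-04 -1.e+00] F [ 0.1 -0.2  0.6] T [ 0.05 -0.03 -0.  ] op 0.0512 g 0.0 q [-0.71  0.36  1.88 -0.    0.9  -0.54]
```

Call:
{"name": "drive_tool", "arguments": {"steps": [[0,0,-0.004,0,0,0,0.2],[0,0,-0.008,0,0,0,0.2],[0,0,-0.009,0,0,0,0.2],[0,0,-0.009,0,0,0,0.2]]}}

```text
clock: 19.0
position: [0.5132, -0.3095, -0.0041]
tool_rot: [-0.0, 0.766, 0.643, -0.0]
contact_force: [-0.5, -0.3, -0.2]
opening: 0.051
grip_force: 0.0
```

Call:
{"name": "drive_tool", "arguments": {"steps": [[0,0,-0.003,0,0,0,0.2],[0,0,-0.004,0,0,0,0.2],[0,0,-0.004,0,0,0,0.2]]}}

```text
clock: 19.3
position: [0.5132, -0.3096, -0.0064]
tool_rot: [-0.0, 0.766, 0.643, -0.0]
contact_force: [0.3, -0.1, -0.2]
opening: 0.0514
grip_force: 0.0
```

Call:
{"name": "drive_tool", "arguments": {"steps": [[0,0,-0.002,0,0,0,0.2],[0,0,-0.004,0,0,0,0.2],[0,0,-0.004,0,0,0,0.2]]}}

```text
clock: 19.6
position: [0.5132, -0.3095, -0.0089]
tool_rot: [-0.0, 0.766, 0.643, -0.0]
contact_force: [-0.7, 1.3, 0.6]
opening: 0.0511
grip_force: 0.0
```

```bash
python3 st.py
```

```text
19.6 [ 513.2 -309.5   -8.9] closeYaw -9.93 z [-4.e-04  3.e-04 -1.e+00] F [-0.7  1.3  0.6] T [ 0.04 -0.    0.02] op 0.0511 g 0.0 q [-0.71  0.38  1.89 -0.    0.88 -0.54]
```

Call:
{"name": "drive_tool", "arguments": {"steps": [[0,0,-0.002,0,0,0,0.2],[0,0,-0.003,0,0,0,0.2],[0,0,-0.003,0,0,0,0.2]]}}

```text
clock: 19.9
position: [0.5136, -0.3097, -0.0101]
tool_rot: [0.0, 0.766, 0.643, 0.0]
contact_force: [-0.6, 0.4, 2.5]
opening: 0.0515
grip_force: 1.0
```

Call:
{"name": "drive_tool", "arguments": {"steps": [[0,0,-0.002,0,0,0,0.2],[0,0,-0.003,0,0,0,0.2],[0,0,-0.003,0,0,0,0.2]]}}

```text
clock: 20.2
position: [0.5139, -0.3099, -0.0104]
tool_rot: [0.0, 0.766, 0.643, 0.0]
contact_force: [-2.8, 2.8, 9.6]
opening: 0.0512
grip_force: 4.6
```

```bash
python3 st.py
```

```text
20.2 [ 513.9 -309.9  -10.4] closeYaw -9.93 z [ 3.e-04 -1.e-04 -1.e+00] F [-2.8  2.8  9.6] T [ 0.43  0.43 -0.01] op 0.0512 g 4.6 q [-0.71  0.38  1.88  0.    0.88 -0.54]
```

Call:
{"name": "drive_tool", "arguments": {"steps": [[0,0,-0.002,0,0,0,0.2],[0,0,-0.004,0,0,0,0.2],[0,0,-0.005,0,0,0,0.2],[0,0,-0.005,0,0,0,0.2]]}}

```text
clock: 20.6
position: [0.5139, -0.3099, -0.0105]
tool_rot: [-0.001, 0.766, 0.643, -0.0]
contact_force: [-8.9, 6.7, 24.1]
opening: 0.0511
grip_force: 12.0
```

```bash
python3 st.py
```

```text
20.6 [ 513.9 -309.9  -10.5] closeYaw -9.91 z [-1.3e-03  9.0e-04 -1.0e+00] F [-8.9  6.7 24.1] T [ 1.14  1.28 -0.06] op 0.0511 g 12.0 q [-0.71  0.38  1.88 -0.    0.88 -0.54]
```

Firm at 24 N with no further travel, so the brown plate is seated. Go up and over to the aluminium plate, checking the nest with the camera on the way.

Call:
{"name": "drive_tool", "arguments": {"steps": [[0,0,0.05,0,0,0,0.2],[0,0,0.12,0,0,0,0.42],[0,0,0.2,0,0,0,0.42],[0,0,0.28,0,0,0,0.42],[0,0,0.36,0,0,0,0.42],[0,0,0.44,0,0,0,0.42],[0,0,0.52,0,0,0,0.42],[0,0,0.54,0,0,0,0.42],[-0.01,0.08,0.54,0,0,0.022,0.42],[-0.02,0.16,0.54,0,0,0.044,0.42]]}}

```text
clock: 21.6
position: [0.5009, -0.2134, 0.3081]
tool_rot: [-0.0, 0.669, 0.744, 0.0]
contact_force: [0.3, 1.2, -0.5]
opening: 0.0609
grip_force: 0.0
```

Call:
{"name": "drive_tool", "arguments": {"steps": [[-0.014,0.08,0,0,0,0.022,0.42],[-0.028,0.16,0,0,0,0.044,0.42],[-0.04,0.24,0,0,0,0.066,0.42],[-0.05,0.32,0,0,0,0.088,0.42],[-0.06,0.4,0,0,0,0.11,0.42],[-0.066,0.47,0,0,0,0.132,0.42],[-0.066,0.47,0,0,0,0.154,0.42],[-0.066,0.47,0,0,0,0.175,0.42],[-0.066,0.47,0,0,0,0.175,0.42],[-0.066,0.47,0,0,0,0.175,0.42]]}}

```text
clock: 22.6
position: [0.4615, 0.0683, 0.3079]
tool_rot: [-0.001, 0.184, 0.983, -0.0]
contact_force: [0.1, 0.1, -0.6]
opening: 0.0606
grip_force: 0.0
```

```bash
python3 st.py
python3 - <<'E'
from meas import *
s=grab("side"); t=grab("top")
for n,f,b in(("s",s,(325,140,400,230)),("t",t,(320,160,375,255))): 
    try: print(rect(f,"blue",b,.012)); print(rect(f,"brown",b,.0225))
    except Exception as e: print(e)
u=lambda i,k:cv2.cvtColor(cv2.resize(i,None,fx=k,fy=k,interpolation=cv2.INTER_CUBIC),cv2.COLOR_RGB2BGR)
cv2.imwrite("pics/n2.png",np.hstack([u(s["frame"][130:240,315:405],4),u(t["frame"][155:265,305:395],4)]))
E
```

```text
22.6 [461.5  68.3 307.9] closeYaw 68.74 z [-0.0013 -0.     -1.    ] F [ 0.1  0.1 -0.6] T [0.02 0.01 0.02] op 0.0606 g 0.0 q [-0.07 -0.25  1.93 -0.    1.46 -1.27]
((512.3, -308.1), (229.5, 99.9), -9.6)
((525.8, -316.0), (179.6, 59.2), -12.1)
((514.2, -309.5), (227.4, 98.2), -9.6)
((520.2, -311.6), (163.6, 48.9), -10.3)
```

View pics/n2.png

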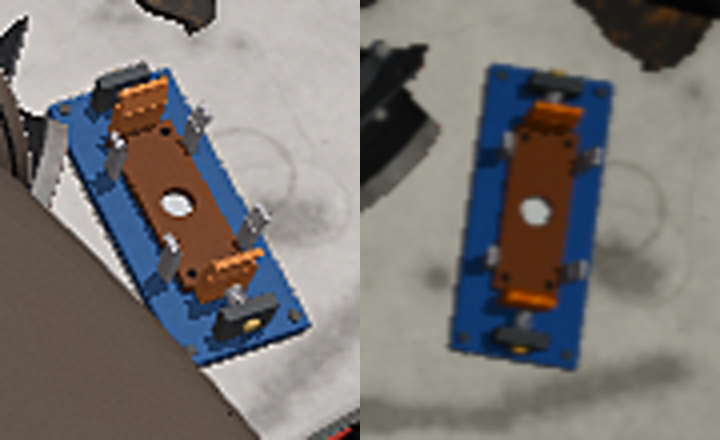

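The picture shows the brown plate seated between the four posts, its hole centred over the pale floor at crop (177,203) and (535,211), and it looks level. Next, grasp the aluminium plate.

Call:
{"name": "drive_tool", "arguments": {"steps": [[0.001,0,-0.08,0,0,0,0.42],[0.001,0,-0.16,0,0,0,0.42],[0.001,0,-0.24,0,0,0,0.42],[0.001,0,-0.32,0,0,0,0.42],[0.001,0,-0.4,0,0,0,0.42],[0.001,0,-0.46,0,0,0,0.42],[0.001,0,-0.5,0,0,0,0.42],[0.001,0,-0.5,0,0,0,0.42],[0.001,0,-0.5,0,0,0,0.42],[0.001,0,-0.5,0,0,0,0.42]]}}

```text
clock: 23.7
position: [0.4642, 0.0681, 0.0106]
tool_rot: [0.002, 0.183, 0.983, 0.0]
contact_force: [0.6, -0.1, 0.2]
opening: 0.0607
grip_force: 0.0
```

```bash
python3 st.py
```

```text
23.7 [464.2  68.1  10.6] closeYaw 68.86 z [ 3.7e-03 -3.0e-04 -1.0e+00] F [ 0.6 -0.1  0.2] T [0.02 0.02 0.  ] op 0.0607 g 0.0 q [-0.07  0.09  2.2   0.    0.85 -1.27]
```

Call:
{"name": "drive_tool", "arguments": {"steps": [[-0.001,0,-0.03,0,0,0,0.42],[-0.001,0,-0.055,0,0,0,0.42],[-0.001,0,-0.06,0,0,0,0.42],[-0.001,0,-0.06,0,0,0,0.42]]}}

```text
clock: 24.1
position: [0.4626, 0.0683, -0.0263]
tool_rot: [0.001, 0.183, 0.983, 0.0]
contact_force: [0.4, 0.2, -0.5]
opening: 0.0604
grip_force: 0.0
```

Call:
{"name": "drive_tool", "arguments": {"steps": [[0,0,-0.004,0,0,0,0.42],[0,0,-0.007,0,0,0,0.42],[0,0,-0.007,0,0,0,0.42]]}}

```text
clock: 24.4
position: [0.4621, 0.0684, -0.0311]
tool_rot: [0.0, 0.183, 0.983, 0.0]
contact_force: [0.8, -0.4, 0.1]
opening: 0.0606
grip_force: 0.0
```

```bash
python3 st.py
```

```text
24.4 [462.1  68.4 -31.1] closeYaw 68.91 z [ 8.e-04 -1.e-04 -1.e+00] F [ 0.8 -0.4  0.1] T [-0.03 -0.   -0.07] op 0.0606 g 0.0 q [-0.07  0.17  2.21  0.    0.76 -1.27]
```

Call:
{"name": "drive_tool", "arguments": {"steps": [[0,0,0,0,0,0,-0.1],[0,0,0,0,0,0,-0.1],[0,0,0,0,0,0,-0.1],[0,0,0,0,0,0,-0.1]]}}

```text
clock: 24.8
position: [0.4624, 0.0684, -0.0306]
tool_rot: [0.0, 0.183, 0.983, 0.0]
contact_force: [-0.8, 0.7, 6.1]
opening: 0.0478
grip_force: 62.4
```

Call:
{"name": "drive_tool", "arguments": {"steps": [[0,0,0.05,0,0,0,-0.1],[0,0,0.12,0,0,0,-0.1],[0,0,0.19,0,0,0,-0.1],[0,0,0.26,0,0,0,-0.1],[0,0,0.33,0,0,0,-0.1],[0,0,0.4,0,0,0,-0.1],[0,0,0.47,0,0,0,-0.1],[0,0,0.54,0,0,0,-0.1],[0,0,0.56,0,0,0,-0.1],[0,0,0.56,0,0,0,-0.1]]}}

```text
clock: 25.8
position: [0.4625, 0.0683, 0.3062]
tool_rot: [0.002, 0.183, 0.983, 0.0]
contact_force: [0.3, 0.4, -1.5]
opening: 0.0479
grip_force: 62.8
```

```bash
python3 st.py
```

```text
25.8 [462.5  68.3 306.2] closeYaw 68.91 z [ 3.9e-03 -3.0e-04 -1.0e+00] F [ 0.3  0.4 -1.5] T [-0.04 -0.02 -0.05] op 0.0479 g 62.8 q [-0.07 -0.25  1.94 -0.    1.46 -1.27]
```

Call:
{"name": "drive_tool", "arguments": {"steps": [[0.01,-0.08,0,0,0,0.01,-0.1],[0.02,-0.16,0,0,0,0.02,-0.1],[0.03,-0.24,0,0,0,0.03,-0.1],[0.04,-0.32,0,0,0,0.03,-0.1],[0.05,-0.4,0,0,0,0.03,-0.1],[0.06,-0.48,0,0,0,0.03,-0.1],[0.07,-0.56,0,0,0,0.03,-0.1],[0.084,-0.63,0,0,0,0.03,-0.1],[0.084,-0.63,0,0,0,0.03,-0.1],[0.084,-0.63,-0.04,0,0,0.03,-0.1]]}}

```text
clock: 26.8
position: [0.5124, -0.3111, 0.2799]
tool_rot: [0.0, 0.091, 0.996, -0.0]
contact_force: [0.5, 0.5, -1.3]
opening: 0.0476
grip_force: 62.9
```

Call:
{"name": "drive_tool", "arguments": {"steps": [[0,0,-0.08,0,0,0,-0.1],[0,0,-0.16,0,0,0,-0.1],[0,0,-0.24,0,0,0,-0.1],[0,0,-0.32,0,0,0,-0.1],[0,0,-0.37,0,0,0,-0.1],[0,0,-0.385,0,0,0,-0.1],[0,0,-0.385,0,0,0,-0.1],[0,0,-0.385,0,0,0,-0.1],[0,0,-0.385,0,0,0,-0.1]]}}

```text
clock: 27.7
position: [0.5136, -0.3108, 0.0521]
tool_rot: [0.002, 0.09, 0.996, -0.001]
contact_force: [-0.3, -0.3, -1.6]
opening: 0.0475
grip_force: 62.8
```

```bash
python3 st.py
```

```text
27.7 [ 513.6 -310.8   52.1] closeYaw 79.71 z [ 0.0035 -0.003  -1.    ] F [-0.3 -0.3 -1.6] T [ 0.03  0.02 -0.03] op 0.0475 g 62.8 q [-0.71  0.29  1.87  0.    0.98 -2.1 ]
```

Call:
{"name": "drive_tool", "arguments": {"steps": [[0.001,0.001,-0.015,0,0,0.0006,-0.1],[0.001,0.001,-0.03,0,0,0.0006,-0.1],[0.001,0.001,-0.043,0,0,0.0006,-0.1],[0.001,0.001,-0.043,0,0,0.0006,-0.1],[0.001,0.001,-0.043,0,0,0.0006,-0.1]]}}

```text
clock: 28.2
position: [0.5127, -0.3089, 0.0233]
tool_rot: [-0.0, 0.088, 0.996, 0.0]
contact_force: [0.5, 0.2, -1.4]
opening: 0.0477
grip_force: 62.9
```

Call:
{"name": "drive_tool", "arguments": {"steps": [[0,0,-0.008,0,0,0,-0.1],[0,0,-0.016,0,0,0,-0.1],[0,0,-0.016,0,0,0,-0.1]]}}

```text
clock: 28.5
position: [0.5133, -0.3095, 0.014]
tool_rot: [0.001, 0.088, 0.996, -0.001]
contact_force: [2.7, -1.8, -0.0]
opening: 0.0479
grip_force: 63.0
```

```bash
python3 st.py
```

```text
28.5 [ 513.3 -309.5   14. ] closeYaw 79.94 z [ 0.0014 -0.0013 -1.    ] F [ 2.7 -1.8 -0. ] T [-0.16 -0.39  0.07] op 0.0479 g 63.0 q [-0.71  0.34  1.88 -0.    0.92 -2.11]
```

Call:
{"name": "drive_tool", "arguments": {"steps": [[0,0,-0.005,0,0,0,-0.1],[0,0,-0.01,0,0,0,-0.1],[0,0,-0.015,0,0,0,-0.1],[0,0,-0.015,0,0,0,-0.1]]}}

```text
clock: 28.9
position: [0.5129, -0.3092, 0.0049]
tool_rot: [0.0, 0.088, 0.996, -0.0]
contact_force: [2.4, -1.8, 0.1]
opening: 0.0479
grip_force: 63.0
```

Call:
{"name": "drive_tool", "arguments": {"steps": [[0,0,-0.005,0,0,0,-0.1],[0,0,-0.01,0,0,0,-0.1],[0,0,-0.01,0,0,0,-0.1]]}}

```text
clock: 29.2
position: [0.5128, -0.3091, -0.0011]
tool_rot: [0.0, 0.088, 0.996, -0.0]
contact_force: [3.2, -1.5, -0.6]
opening: 0.0478
grip_force: 63.0
```

Call:
{"name": "drive_tool", "arguments": {"steps": [[0,0,-0.003,0,0,0,-0.1],[0,0,-0.006,0,0,0,-0.1],[0,0,-0.006,0,0,0,-0.1]]}}

```text
clock: 29.5
position: [0.5129, -0.3091, -0.0045]
tool_rot: [0.0, 0.088, 0.996, -0.0]
contact_force: [2.8, -0.7, 0.5]
opening: 0.0477
grip_force: 63.2
```

```bash
python3 st.py
```

```text
29.5 [ 512.9 -309.1   -4.5] closeYaw 79.93 z [ 3.e-04 -2.e-04 -1.e+00] F [ 2.8 -0.7  0.5] T [-0.21 -0.49  0.02] op 0.0477 g 63.2 q [-0.71  0.37  1.89  0.    0.88 -2.11]
```

Call:
{"name": "drive_tool", "arguments": {"steps": [[0,0,-0.003,0,0,0,-0.1],[0,0,-0.005,0,0,0,-0.1],[0,0,-0.005,0,0,0,-0.1]]}}

```text
clock: 29.8
position: [0.5129, -0.3092, -0.0074]
tool_rot: [0.0, 0.088, 0.996, -0.0]
contact_force: [2.6, -1.0, 2.1]
opening: 0.0478
grip_force: 63.3
```

Call:
{"name": "drive_tool", "arguments": {"steps": [[0,0,-0.002,0,0,0,-0.1],[0,0,-0.003,0,0,0,-0.1],[0,0,-0.003,0,0,0,-0.1]]}}

```text
clock: 30.1
position: [0.5129, -0.3092, -0.0078]
tool_rot: [-0.0, 0.088, 0.996, 0.0]
contact_force: [0.2, 1.1, 9.5]
opening: 0.048
grip_force: 64.0
```

Call:
{"name": "drive_tool", "arguments": {"steps": [[0,0,-0.002,0,0,0,-0.1],[0,0,-0.003,0,0,0,-0.1],[0,0,-0.003,0,0,0,-0.1]]}}

```text
clock: 30.4
position: [0.5129, -0.3092, -0.0079]
tool_rot: [-0.001, 0.088, 0.996, 0.0]
contact_force: [-3.2, 3.7, 18.4]
opening: 0.0478
grip_force: 65.0
```

```bash
python3 st.py
```

```text
30.4 [ 512.9 -309.2   -7.9] closeYaw 79.94 z [-1.3e-03  8.0e-04 -1.0e+00] F [-3.2  3.7 18.4] T [0.66 0.61 0.03] op 0.0478 g 65.0 q [-0.71  0.38  1.89 -0.    0.88 -2.11]
```

Rigid contact again, one plate thickness higher (8.1 mm after allowing for the grasp offset). Release and do the straddle press.

Call:
{"name": "drive_tool", "arguments": {"steps": [[0,0,0.004,0,0,0,-0.1],[0,0,0.005,0,0,0,0.5],[0,0,0.005,0,0,0,0.5],[0,0,0.005,0,0,0,0.5],[0,0,0.05,0,0,0,0.5],[0,0,0.1,0,0,0,0.5],[0,0,0.14,0,0,0,0.5],[0,0,0.14,0,0,0,0.5]]}}

```text
clock: 31.2
position: [0.5145, -0.3107, 0.0765]
tool_rot: [0.002, 0.088, 0.996, -0.002]
contact_force: [0.8, 0.2, 1.2]
opening: 0.064
grip_force: 0.0
```

Call:
{"name": "drive_tool", "arguments": {"steps": [[0,0,0,0,0,-0.25,0.2],[0,0,0,0,0,-0.25,0.2],[0,0,0,0,0,-0.25,0.2],[0,0,0,0,0,-0.25,0.2],[0,0,0,0,0,-0.25,0.2],[0,0,0,0,0,-0.25,0.2],[0,0,0,0,0,-0.25,0.2],[0,0,0,0,0,-0.25,0.2],[0,0,0,0,0,-0.25,0.2],[0,0,0,0,0,-0.25,0.2]]}}

```text
clock: 32.2
position: [0.5114, -0.3081, 0.0705]
tool_rot: [-0.002, 0.745, 0.667, -0.0]
contact_force: [0.4, -0.0, 0.0]
opening: 0.0506
grip_force: 0.0
```

Call:
{"name": "drive_tool", "arguments": {"steps": [[0.001,-0.001,-0.03,0,0,-0.01,0.2],[0.001,-0.001,-0.06,0,0,-0.01,0.2],[0.001,-0.001,-0.085,0,0,-0.01,0.2],[0.001,-0.001,-0.085,0,0,-0.01,0.2],[0.001,-0.001,-0.085,0,0,-0.01,0.2]]}}

```text
clock: 32.7
position: [0.5127, -0.3092, 0.0209]
tool_rot: [-0.001, 0.764, 0.645, -0.0]
contact_force: [-0.0, 0.4, 0.2]
opening: 0.0511
grip_force: 0.0
```

```bash
python3 st.py
```

```text
32.7 [ 512.7 -309.2   20.9] closeYaw -9.62 z [-0.0016  0.0014 -1.    ] F [-0.   0.4  0.2] T [-0.01  0.05 -0.01] op 0.0511 g 0.0 q [-0.71  0.33  1.88 -0.    0.93 -0.54]
```

Contact is expected at TCP ≈ -2.3 mm.

Call:
{"name": "drive_tool", "arguments": {"steps": [[0,0,-0.015,0,0,0,0.2],[0,0,-0.025,0,0,0,0.2],[0,0,-0.033,0,0,0,0.2],[0,0,-0.033,0,0,0,0.2],[0,0,-0.033,0,0,0,0.2]]}}

```text
clock: 33.2
position: [0.5133, -0.3096, 0.0021]
tool_rot: [-0.0, 0.764, 0.645, -0.0]
contact_force: [1.0, -0.3, 0.5]
opening: 0.0511
grip_force: 0.0
```

Call:
{"name": "drive_tool", "arguments": {"steps": [[0,0,-0.003,0,0,0,0.2],[0,0,-0.004,0,0,0,0.2],[0,0,-0.004,0,0,0,0.2]]}}

```text
clock: 33.5
position: [0.5133, -0.3096, -0.0002]
tool_rot: [0.0, 0.764, 0.645, 0.0]
contact_force: [-0.0, -0.1, -0.5]
opening: 0.0511
grip_force: 0.0
```

Call:
{"name": "drive_tool", "arguments": {"steps": [[0,0,-0.002,0,0,0,0.2],[0,0,-0.003,0,0,0,0.2],[0,0,-0.003,0,0,0,0.2]]}}

```text
clock: 33.8
position: [0.5133, -0.3096, -0.0021]
tool_rot: [0.0, 0.764, 0.645, 0.0]
contact_force: [0.6, -0.0, 0.3]
opening: 0.0512
grip_force: 0.0
```

```bash
python3 st.py
```

```text
33.8 [ 513.3 -309.6   -2.1] closeYaw -9.62 z [ 0. -0. -1.] F [ 0.6 -0.   0.3] T [ 0.02 -0.01  0.01] op 0.0512 g 0.0 q [-0.71  0.37  1.88  0.    0.89 -0.54]
```

Call:
{"name": "drive_tool", "arguments": {"steps": [[0,0,-0.002,0,0,0,0.2],[0,0,-0.003,0,0,0,0.2],[0,0,-0.003,0,0,0,0.2]]}}

```text
clock: 34.1
position: [0.5135, -0.3098, -0.0024]
tool_rot: [-0.0, 0.764, 0.645, -0.0]
contact_force: [-3.5, 2.9, 6.5]
opening: 0.0515
grip_force: 3.7
```

Call:
{"name": "drive_tool", "arguments": {"steps": [[0,0,-0.002,0,0,0,0.2],[0,0,-0.004,0,0,0,0.2],[0,0,-0.005,0,0,0,0.2],[0,0,-0.005,0,0,0,0.2]]}}

```text
clock: 34.5
position: [0.5136, -0.3098, -0.0025]
tool_rot: [-0.001, 0.764, 0.646, -0.0]
contact_force: [-9.2, 6.7, 21.7]
opening: 0.0516
grip_force: 10.8
```

```bash
python3 st.py
```

```text
34.5 [ 513.6 -309.8   -2.5] closeYaw -9.58 z [-0.0018  0.0011 -1.    ] F [-9.2  6.7 21.7] T [ 1.06  1.26 -0.05] op 0.0516 g 10.8 q [-0.71  0.37  1.88 -0.    0.89 -0.54]
```

Rigid at 8.0 mm above the first press, so the stack is flat and firm. Retract clear and check.

Call:
{"name": "drive_tool", "arguments": {"steps": [[0,0,0.03,0,0,0,0.2],[0,0,0.1,0,0,0,0.2],[0,0,0.2,0,0,0,0.2],[0,0,0.3,0,0,0,0.2],[0,0,0.4,0,0,0,0.2],[0,0,0.5,0,0,0,0.2],[-0.02,0.1,0.52,0,0,0,0.2],[-0.03,0.18,0.52,0,0,0,0.2],[-0.05,0.26,0.52,0,0,0,0.2],[-0.06,0.34,0.52,0,0,0,0.2]]}}

```text
clock: 35.5
position: [0.4801, -0.1252, 0.3058]
tool_rot: [0.001, 0.764, 0.645, 0.001]
contact_force: [0.6, 0.4, -0.3]
opening: 0.0511
grip_force: 0.0
```

Call:
{"name": "drive_tool", "arguments": {"steps": [[-0.01,0.08,0,0,0,0,0.2],[-0.02,0.16,0,0,0,0,0.2],[-0.03,0.24,0,0,0,0,0.2],[-0.03,0.3,0,0,0,0,0.2],[-0.03,0.3,0,0,0,0,0.2],[-0.03,0.3,0,0,0,0,0.2]]}}

```text
clock: 36.1
position: [0.4623, 0.054, 0.3045]
tool_rot: [0.0, 0.763, 0.646, -0.0]
contact_force: [0.1, -0.1, -0.6]
opening: 0.0514
grip_force: 0.0
```

```bash
python3 st.py
python3 - <<'E'
from meas import *
s=grab("side"); t=grab("top")
u=lambda i,k:cv2.cvtColor(cv2.resize(i,None,fx=k,fy=k,interpolation=cv2.INTER_CUBIC),cv2.COLOR_RGB2BGR)
cv2.imwrite("pics/n3.png",np.hstack([u(s["frame"][130:240,315:405],4),u(t["frame"][155:265,305:395],4)]))
E
```

```text
36.1 [462.3  54.  304.5] closeYaw -9.5 z [ 1.e-04 -6.e-04 -1.e+00] F [ 0.1 -0.1 -0.6] T [-0.04 -0.02 -0.  ] op 0.0514 g 0.0 q [-0.1  -0.26  1.94 -0.    1.46  0.06]
```

View pics/n3.png

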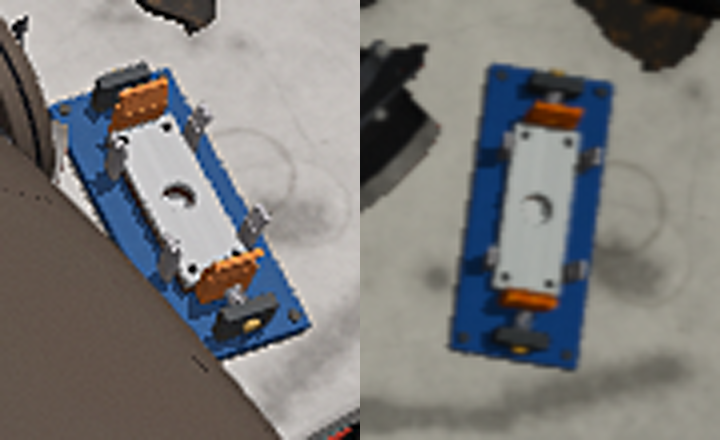

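The aluminium plate lies centred and level on the brown one, with its hole at crop (178,193) and (537,208). The robot is clear, so I'm handing in.

```bash
python3 -c "from cell import hand_in; print(hand_in())"
```

```text
the job is handed in; nothing more can be done
None
```

The stack is built and handed in: brown plate pressed firm on the nest floor, then the aluminium plate pressed flat on it, at most 24 N read after each press step, robot clear at about 36 s; no verdict came back.

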